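# Ratchet-clamp a box section in the welding fixture

### The arm

A 6-joint arm with a two-finger parallel gripper is mounted at the origin on the work surface. World frame = base frame: x ahead of the robot, y to its left, z up, the work surface at z = 0. Lengths are in m, angles in rad, forces in N, time in s.
With the tool pointing down it reaches from about 0.375 to 0.9 m from the base axis. Payload 3.1 kg.
Tool frame: the origin (TCP) lies between the finger pads; the fingertips stand 17 mm ahead of it and the grasp point (between the pads) lies 2 mm behind it (robot.nose_length is the distance from the TCP to the fingertips, in m); z points along the fingers, y is the line along which they close (so a half turn about z gives the same grasp; the last joint's range is limited). The gripper opens to 87 mm and grips with 3 to 60 N. Pads are 19 mm wide; open, the fingers measure 117 mm over their backs; the gripper's body (75 mm by 190 mm) begins 51 mm behind the grasp point.
Start: joints at [1.111, 0.527, 1.433, -0, 1.181, -0.178], TCP at [0.173, 0.601, 0.24] pointing down, gripper open.
Joint ranges: [-3.08, 3.08], [-0.75, 2.2], [0.22, 2.44], [-1.43, 4.57], [0, 2.65], [-2.85, 2.85]. Speed limits (rad/s): [2.79, 2.79, 3.14, 3.14, 3.14, 3.14].

### API

Orientations are given as a unit quaternion [x, y, z, w].
In Python, from rig import robot, cams gives the robot as it stands.
- The arm moves only by the shell command python3 -m pendant 'ROWS' [FORCE]. ROWS is JSON, a list of rows, each an object with "jaw": the opening, from 0 (shut) to 1 (fully open); "linear": the shift along the tool's x, y, z in cm, a list of three; "twist": the turn about the tool's z in degrees. A call has 1 to 12 rows; each row shifts and turns the commanded pose from where the row before left it, along the tool's axes as they then stand; what a row does not reach is not made up. A row lasts 1/12 s, in which the tool goes at most 41.7 mm and 7.16 degrees, less where a joint would pass 70% of its speed; a pose out of reach is approached as far as the arm can. A call is refused whole if a number of a shift passes 4.17 or a number of a turn 7.16, either way. A call with a gripper value outside its range is refused whole. The fingers move at their own pace and stop on an object; FORCE is the grip in N (left out, the last holds). Time passes only in rows, so rows that do not move let the fingers close. It gives the time, the measured TCP pose, the force, the opening and the grip force at its end, in the units of the state.
- robot.get_obs(): the state, without advancing time (a new reading comes with each control period).
- cams.camera(name): name is "side" or "top"; returns a dict with "color" (400x640x3 uint8, blue, green, red), "depth" (400x640 float32, m along the optical axis (not along the pixel's ray), 0 where there is no reading), "fov_y" (degrees; the focal length in pixels is half the picture's height over the tangent of half this angle, whatever the lens; pixels are square), "cx", "cy" (the principal point, pixels), "view" (4x4, takes a point from world to camera coordinates). Camera axes: x right, y down, z forward; pixel columns grow to the right and rows downward; lengths in m; the calibration is good to about 2 mm. A picture is of the moment at which its call begins.
- robot.hand_in(): hands the job in; it is judged then, once.
The state is a dict: "time": time; "q": joint angles; "joint_velocities": joint speeds; "joint_torque": joint torques, N m; "position": TCP position; "tool_rot": TCP orientation; "ft_force": force on the tool from outside, world axes, zero at the start; "moment": the same for the moment, N m; "grip_width": finger opening in m; "grip_force": force on a finger pad.
Only numpy, scipy, OpenCV 4.12 (cv2) and the standard library are available. Lean on these libraries where they do the work, as an engineer would, in place of code of your own. Each camera call takes 0.05 s, during which the arm holds its last target. There are 200 camera calls.

### The job

Set the loose aluminium box section upright into the channel of the side clamp, lengthwise between the pressure shoe and the end stop, and let go of it. Then pump the clamp's ratchet lever back and forth until the section is firmly gripped against the stop, without overtightening: stop when the grip pushes back with about 6.5 N. Finally swing the lever back to its rest stop and let go; use only the lever to move the shoe, and leave the other things on the table where they are.

Things in the scene. Friction and masses are not known exactly. Their poses are not given: they have to be found in the camera images.
- tube_mid (a point): The workpiece, the only rectangular aluminium box section: loose, 40 mm (its x) by 80 mm (its y, its length; an end plate with a round hole at each end) by 60 mm high (its z), 0.17 to 0.35 kg, standing 60 mm high on the table with any yaw. The point is its centre, 30 mm up. Grasp it across its 40 mm width.
- clamp: Steel side clamp bolted to the table, place and yaw vary. Origin: on the ratchet wheel's upright axis at table height; x points roughly away from the robot. A channel runs along its y, centreline at x = +26 mm, y = +90 to +255 mm: floor 6 mm above the table, side rails 48 mm apart inside, 12 mm high. There the section stands lengthwise, centre 36 mm up, anywhere between shoe and stop.
- wheel: The clamp's steel ratchet wheel, 96 mm in diameter, 30 saw teeth (12 degrees a notch), 46 to 56 mm high. Its pinion drives the ram under it: 3.1 mm a notch. A holding pawl keeps it from turning back; it cannot be released. Origin on its axis, 51 mm up.
- ram: Square steel bar under the wheel that carries the shoe along the clamp's +y, at x = +26 mm. Not to be pushed by hand. Origin on its axis, beside the wheel's axis at the start.
- shoe_face (a point): Centre of the pressure shoe's flat face (50 mm wide, 40 mm high, this point 36 mm above the table); it moves along the clamp's +y and pushes the section up to the stop. At the start at y = +75 mm of the clamp. A spring between shoe and ram gives by 1 mm for 7 N.
- stop_face (a point): Centre of the end stop's face towards the shoe, 36 mm above the table, on the channel's centreline. The stop is a fixed steel block 44 mm wide, 30 mm thick, its top 68 mm above the table, whose place along the channel varies: at the start 90 to 105 mm are free between shoe and stop.
- lever_grip (a point): Centre of the upright round black rubber grip at the ratchet lever's end: 22 mm in diameter, from 70 to 126 mm above the table, this point 98 mm up, 150 mm from the wheel axis; x points outwards along the lever. Bar 20 mm wide, its top 68 mm up. It can be pushed either way between open fingers. Resistance at the grip: about 1.3 N on the free working stroke, under 1.5 N on the return.
- lever (a joint): Lever angle, rad, counterclockwise from above. 0: rest stop, lever 0.55 rad to the +y side of the clamp's -x; 0.55: along the clamp's -x; 1.1: other stop. Growing (grip towards the clamp's -y) is the working stroke: wheel and shoe go along, up to 5 notches; an incomplete notch is lost. Falling: return, pawl clicks over the teeth. It stays where it is left.
- shoe: The spring-borne pressure shoe. Once it presses the section on the stop each notch adds about 20 N of clamping and 2 N at the lever's grip: 6.5 N at the grip is about 52 N of clamping, of which 30 to 52 N are left after the return. More than 80 N (over 9 N at the grip) damages the section, under 20 N is loose. Origin at its face's centre, 34 mm up.
- stop: The end stop block (see its face). Origin: under its face, at the channel floor.
- tube: The box section again; origin under its centre.
- gusset: Bystander: flat aluminium plate 80 x 110 x 12 mm with two holes; it and the section swap places. Origin under its centre.
- bolt_a: Bystander: dark steel table bolt standing on end, 37 mm wide at the head, 52 mm high. Origin under its centre.
- bolt_b: Bystander: dark steel table bolt standing on end, 37 mm wide at the head, 52 mm high. Origin under its centre.
- bolt_c: Bystander: dark steel table bolt standing on end, 37 mm wide at the head, 52 mm high. Origin under its centre.
- flat_bar: Bystander: dark steel bar 50 x 170 x 12 mm lying behind the clamp. Origin under its centre.
- hammer: Bystander: hammer lying on the right. Origin under it.
- brush: Bystander: brush lying behind the clamp. Origin under it.
- tube_ring: Bystander: round aluminium tube, 60 mm across, 40 mm high. Origin under its centre.
Things that resemble listed ones, but are neither listed nor needed, are in the scene too. Leave any purple or turquoise look-alike of the tube alone.

How it is judged:
By the outcome, as a careful person would: the job done as asked, in the order asked, and still so for the second after the job is handed in, with the robot touching nothing.
It also fails if it takes over 72 s, if anything falls off the work surface, if the arm or the gripper's body presses on something with over 40 N, if the wrist force passes 120 N, or if a joint passes its speed limit or range.

## Working session

There is one attempt and no reset: what is moved stays moved. The work goes in short steps, Python scripts to look and compute and a shell command to move; the robot and the scene stay as the last step left them, time stands still between calls to the robot, and variables do not carry over. Pictures are saved under pics/ and viewed, at most 10 in all, crops included, and the job is handed in when it is done.

```bash
ls; mkdir -p pics
cat > h.py <<'E'
import numpy as np, cv2
from rig import robot, cams
def cam(n):
    c=cams.camera(n); np.savez(f'/tmp/{n}.npz',**c); return c
def pts(c):
    h,w=c['depth'].shape; f=h/2/np.tan(np.radians(c['fov_y'])/2)
    v,u=np.mgrid[:h,:w]; d=c['depth']
    P=np.stack([(u-c['cx'])/f*d,(v-c['cy'])/f*d,d,np.ones_like(d)],-1)
    W=P@np.linalg.inv(c['view']).T
    W[d==0]=np.nan
    return W[...,:3]
E
python3 - <<'E'
from h import *
for n in('top','side'):
    c=cam(n); cv2.imwrite(f'pics/{n}0.png',c['color']); print(n,np.linalg.inv(c['view']).round(3).tolist(),c['fov_y'])
o=robot.get_obs(); print(o)
E
```

```text
pics
top [[-0.005, -0.984, 0.177, 0.366], [-0.999, 0.011, 0.032, -0.088], [-0.033, -0.177, -0.984, 1.264], [0.0, 0.0, 0.0, 1.0]] 48.930188757620826
side [[-0.865, -0.401, 0.302, 0.282], [-0.502, 0.672, -0.545, 0.432], [0.016, -0.623, -0.782, 0.771], [0.0, 0.0, 0.0, 1.0]] 57.26663178581992
{'time': 0.1, 'q': array([ 1.11149283e+00,  5.28390492e-01,  1.43377561e+00,  1.53290350e-05,
        1.18140325e+00, -1.78432781e-01]), 'joint_velocities': array([-1.09337815e-03, -1.27288223e-03, -4.27189101e-03, -6.39731325e-04,
       -8.29221380e-05, -8.24477299e-05]), 'joint_torque': array([-7.69059861e-04, -4.40984774e+01, -1.77149087e+01,  6.35182508e-02,
        5.33860386e-02, -3.42157296e-05]), 'position': array([0.17288949, 0.59995768, 0.23865838]), 'tool_rot': array([ 1.39977018e-01,  9.90154260e-01, -9.36302649e-04, -3.16569200e-04]), 'ft_force': array([-0.04282123,  0.36454651,  0.88418023]), 'moment': array([ 0.02422735,  0.03313389, -0.00793954]), 'grip_force': 0.0, 'grip_width': 0.08689590327225673}
```

View pics/top0.png

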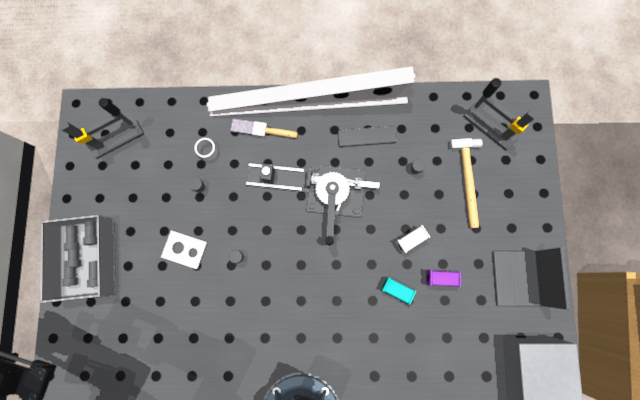

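View pics/side0.png

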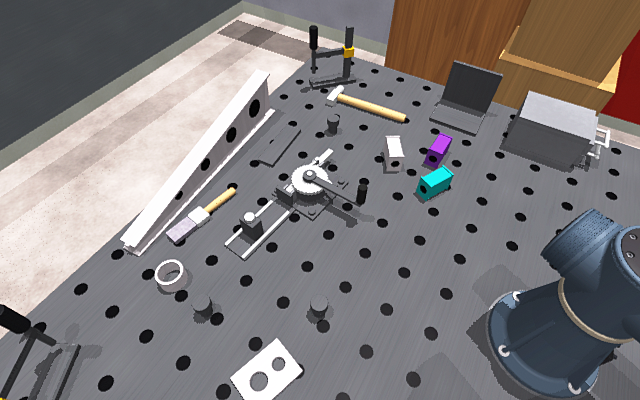

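The section candidates in the top image are white (413,239), turquoise (399,291) and purple (444,278). The bare aluminium one at (413,239) (side image: (394,152)) fits. The gusset is at (184,249), the wheel at (332,188), the grip near (329,238) and the stop near (266,172). I'll confirm the section with a crop and measure.

```bash
cat > m.py <<'E'
from h import *
T=dict(np.load('/tmp/top.npz')); W=pts(T)
c=T['color']
a=cv2.resize(c[140:310,230:480],(750,510),interpolation=cv2.INTER_CUBIC); cv2.imwrite('pics/crop1.png',a)
for (u,v) in [(413,239),(332,188),(329,238),(330,215),(266,172),(260,164),(275,177),(312,182),(250,186),(300,190),(250,165),(300,168)]:
    print((u,v),W[v,u].round(4))
def blob(W,x0,x1,y0,y1,z0,z1):
    m=(W[...,0]>x0)&(W[...,0]<x1)&(W[...,1]>y0)&(W[...,1]<y1)&(W[...,2]>z0)&(W[...,2]<z1)
    return m
p=W[239,413]
m=blob(W,p[0]-.08,p[0]+.08,p[1]-.08,p[1]+.08,.05,.07)
r=cv2.minAreaRect(W[m][:,:2].astype(np.float32)); print('tube',r,cv2.boxPoints(r).tolist(),m.sum(),W[m].mean(0))
S=dict(np.load('/tmp/side.npz')); WS=pts(S)
m=blob(WS,p[0]-.08,p[0]+.08,p[1]-.08,p[1]+.08,.05,.07)
r=cv2.minAreaRect(WS[m][:,:2].astype(np.float32)); print('tubeS',r,m.sum(),WS[m].mean(0))
for n,X in(('T',W),('S',WS)):
    m=blob(X,.25,.75,-.2,.1,.095,.14); print(n,'grip',X[m].mean(0),m.sum(),X[m].min(0),X[m].max(0))
    p=W[188,332]
    m=blob(X,p[0]-.06,p[0]+.06,p[1]-.06,p[1]+.06,.052,.06)
    r=cv2.minEnclosingCircle(X[m][:,:2].astype(np.float32)); print(n,'wheel',r,m.sum())
    m=blob(X,.45,.65,-.05,.2,.055,.1); print(n,'stoparea',m.sum(),X[m].mean(0) if m.any() else 0)
    q=W[172,266]
    m=blob(X,q[0]-.05,q[0]+.05,q[1]-.05,q[1]+.05,.06,.075); print(n,'stop',cv2.minAreaRect(X[m][:,:2].astype(np.float32)),m.sum())
    m=blob(X,q[0]-.05,q[0]+.05,q[1]-.1,q[1]+.1,.013,.024); print(n,'rails',cv2.minAreaRect(X[m][:,:2].astype(np.float32)),m.sum())
E
python3 m.py
```

```text
(413, 239) [ 0.4643 -0.3098  0.0582]
(332, 188) [ 0.6058 -0.091   0.0716]
(329, 238) [ 0.4631 -0.0816  0.1261]
(330, 215) [ 0.5317 -0.0846  0.0631]
(266, 172) [0.6528 0.0925 0.0753]
(260, 164) [0.6944 0.1215 0.0045]
(275, 177) [0.6544 0.0764 0.0043]
(312, 182) [ 0.6301 -0.0343  0.0409]
(250, 186) [0.6274 0.1492 0.008 ]
(300, 190) [0.6129 0.0019 0.0123]
(250, 165) [0.69   0.15   0.0113]
(300, 168) [ 6.818e-01  2.900e-03 -1.000e-04]
tube ((0.4643026292324066, -0.31243690848350525), (0.039395470172166824, 0.08068571239709854), 32.22028732299805) [[0.42612844705581665, -0.28880903124809265], [0.46914809942245483, -0.3570695221424103], [0.5024768114089966, -0.33606478571891785], [0.4594571590423584, -0.2678042948246002]] 423 [ 0.46441494 -0.31177129  0.05844497]
tubeS ((0.46567779779434204, -0.3087887763977051), (0.039824478328228, 0.08380164206027985), 30.8502140045166) 336 [ 0.46471883 -0.30611633  0.05826158]
T grip [ 0.45666953 -0.0823192   0.12373704] 57 [ 0.44710315 -0.09189641  0.09671385] [ 0.46850038 -0.07345277  0.13052762]
T wheel ((0.6123599410057068, -0.08022809773683548), 0.07114647328853607) 610
T stoparea 99 [0.63820203 0.06248664 0.06557806]
T stop ((0.6551123261451721, 0.09303788840770721), (0.030760429799556732, 0.044074319303035736), 82.31023406982422) 125
T rails ((0.6533573269844055, 0.07618722319602966), (0.16248933970928192, 0.06208520755171776), 83.18275451660156) 67
S grip [ 0.45705641 -0.0750749   0.11625309] 128 [ 0.44762973 -0.08880014  0.09507872] [ 0.46888235 -0.06766995  0.12793549]
S wheel ((0.6066691279411316, -0.09671590477228165), 0.054944198578596115) 586
S stoparea 182 [0.63562483 0.06137127 0.06405915]
S stop ((0.6566746234893799, 0.0956539511680603), (0.03067832626402378, 0.046249184757471085), 82.75326538085938) 163
S rails ((0.653041422367096, 0.07955292612314224), (0.16236072778701782, 0.06311139464378357), 83.8569107055664) 123
```

View pics/crop1.png

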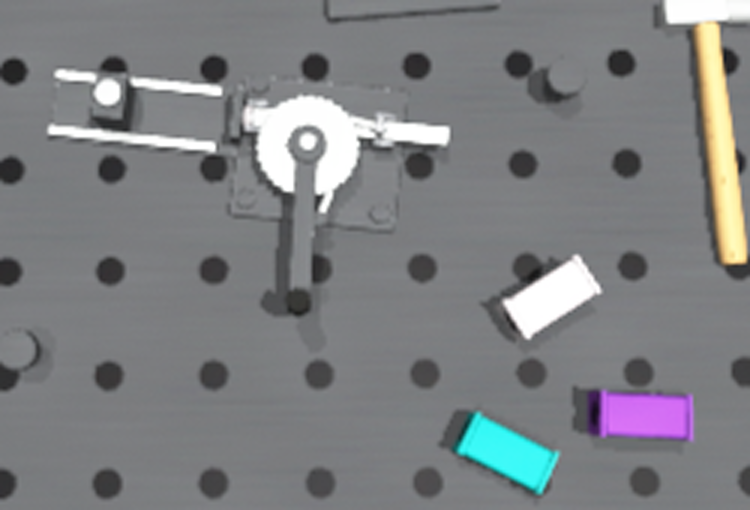

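The enlarged crop shows the aluminium box with end plates at (550,297), so that is the workpiece. The grip is at (297,300) and the stop at (110,100). I'll approach now.

```bash
cat > to.py <<'E'
# python3 to.py x y z yaw_x_deg : tool-axis shift (cm) from current pose; twist in deg
import sys; from h import *
from scipy.spatial.transform import Rotation as R
o=robot.get_obs(); Rm=R.from_quat(o['tool_rot']); p=o['position']
x=Rm.as_matrix()[:,0]; yaw=np.degrees(np.arctan2(x[1],x[0]))
print('t',round(o['time'],2),'p',p.round(4),'yaw',yaw.round(2),'q6',o['q'][5].round(2),'F',o['ft_force'].round(2),'w',round(o['grip_width'],4),'gf',round(o['grip_force'],1))
if len(sys.argv)>1:
    t=np.array([float(a) for a in sys.argv[1:4]]); d=t-p
    ty=float(sys.argv[4]); tw=(yaw-ty+180)%360-180
    a=np.radians(ty); print('twist',round(tw,2),'then shift cm',(100*np.array([d[0]*np.cos(a)+d[1]*np.sin(a),d[0]*np.sin(a)-d[1]*np.cos(a),-d[2]])).round(2))
E
python3 -m pendant '[{"jaw":1,"linear":[0,0,0],"twist":7.03},{"jaw":1,"linear":[0,0,0],"twist":7.03},{"jaw":1,"linear":[0,0,0],"twist":7.03},{"jaw":1,"linear":[0,0,0],"twist":7.03},{"jaw":1,"linear":[0,0,0],"twist":7.03},{"jaw":1,"linear":[0,0,0],"twist":7.03}]'
python3 -m pendant '[{"jaw":1,"linear":[-4.05,0.21,0],"twist":0},{"jaw":1,"linear":[-4.05,0.21,0],"twist":0},{"jaw":1,"linear":[-4.05,0.21,0],"twist":0},{"jaw":1,"linear":[-4.05,0.21,0],"twist":0},{"jaw":1,"linear":[-4.05,0.21,0],"twist":0},{"jaw":1,"linear":[-4.05,0.21,0],"twist":0},{"jaw":1,"linear":[-4.05,0.21,0],"twist":0},{"jaw":1,"linear":[-4.05,0.21,0],"twist":0},{"jaw":1,"linear":[-4.05,0.21,0],"twist":0},{"jaw":1,"linear":[-4.05,0.21,0],"twist":0},{"jaw":1,"linear":[-4.05,0.21,0],"twist":0},{"jaw":1,"linear":[-4.05,0.21,0],"twist":0}]'
python3 -m pendant '[{"jaw":1,"linear":[-3.4,-1.96,0],"twist":0},{"jaw":1,"linear":[-3.4,-1.96,0],"twist":0},{"jaw":1,"linear":[-3.4,-1.96,0],"twist":0},{"jaw":1,"linear":[-3.4,-1.96,0],"twist":0},{"jaw":1,"linear":[-3.4,-1.96,0],"twist":0},{"jaw":1,"linear":[-3.4,-1.96,0],"twist":0},{"jaw":1,"linear":[-3.4,-1.96,0],"twist":0},{"jaw":1,"linear":[-3.4,-1.96,0],"twist":0},{"jaw":1,"linear":[-3.4,-1.96,0],"twist":0},{"jaw":1,"linear":[-3.4,-1.96,0],"twist":0},{"jaw":1,"linear":[-3.4,-1.96,0],"twist":0},{"jaw":1,"linear":[-3.4,-1.96,0],"twist":0}]'
python3 to.py .465 -.3105 .045 121.7
```

```text
time: 0.6
position: [0.173, 0.6001, 0.239]
tool_rot: [0.49, 0.872, -0.001, 0.0]
ft_force: [-0.0, -0.0, -0.8]
grip_width: 0.0871
grip_force: 0.0
time: 1.6
position: [0.4507, 0.1986, 0.2394]
tool_rot: [0.487, 0.873, -0.0, -0.0]
ft_force: [1.8, 0.6, 0.2]
grip_width: 0.0871
grip_force: 0.0
time: 2.6
position: [0.4641, -0.2721, 0.2392]
tool_rot: [0.487, 0.873, 0.0, -0.0]
ft_force: [0.7, -0.2, -0.0]
grip_width: 0.0868
grip_force: 0.0
t 2.6 p [ 0.4641 -0.2721  0.2392] yaw 121.7 q6 -1.29 F [ 0.71 -0.25 -0.04] w 0.0868 gf 0.0
twist -0.0 then shift cm [-3.31 -1.94 19.42]
```

```bash
python3 -m pendant '[{"jaw":1,"linear":[-3.31,-1.94,0],"twist":0},{"jaw":1,"linear":[0,0,3.6],"twist":0},{"jaw":1,"linear":[0,0,3.6],"twist":0},{"jaw":1,"linear":[0,0,3.6],"twist":0},{"jaw":1,"linear":[0,0,3],"twist":0},{"jaw":1,"linear":[0,0,2.8],"twist":0},{"jaw":1,"linear":[0,0,2.8],"twist":0},{"jaw":1,"linear":[0,0,0],"twist":0},{"jaw":1,"linear":[0,0,0],"twist":0}]'
python3 -m pendant '[{"jaw":0,"linear":[0,0,0],"twist":0},{"jaw":0,"linear":[0,0,0],"twist":0},{"jaw":0,"linear":[0,0,0],"twist":0},{"jaw":0,"linear":[0,0,0],"twist":0},{"jaw":0,"linear":[0,0,0],"twist":0},{"jaw":0,"linear":[0,0,0],"twist":0},{"jaw":0,"linear":[0,0,0],"twist":0},{"jaw":0,"linear":[0,0,0],"twist":0}]' 25
python3 -m pendant '[{"jaw":0,"linear":[0,0,-2],"twist":0},{"jaw":0,"linear":[0,0,-3],"twist":0},{"jaw":0,"linear":[0,0,-3],"twist":0},{"jaw":0,"linear":[0,0,-3],"twist":0},{"jaw":0,"linear":[0,0,-2],"twist":0},{"jaw":0,"linear":[0,0,0],"twist":0}]'
python3 to.py .6479 .0302 .175 83.5
```

```text
time: 3.35
position: [0.4647, -0.3077, 0.0442]
tool_rot: [0.487, 0.873, 0.001, -0.002]
ft_force: [-0.3, -0.6, 0.5]
grip_width: 0.0872
grip_force: 0.0
time: 4.02
position: [0.4657, -0.3087, 0.0458]
tool_rot: [0.487, 0.873, -0.0, 0.0]
ft_force: [0.8, -0.3, 0.5]
grip_width: 0.0416
grip_force: 0.0
time: 4.52
position: [0.4675, -0.3103, 0.1793]
tool_rot: [0.487, 0.874, -0.001, 0.004]
ft_force: [-0.1, -0.8, -3.1]
grip_width: 0.0397
grip_force: 25.0
t 4.52 p [ 0.4675 -0.3103  0.1793] yaw 121.74 q6 -1.34 F [-0.09 -0.83 -3.14] w 0.0397 gf 25.0
twist 38.24 then shift cm [35.87 14.07  0.43]
```

```bash
python3 -m pendant '[{"jaw":0,"linear":[0,0,0],"twist":6.37},{"jaw":0,"linear":[0,0,0],"twist":6.37},{"jaw":0,"linear":[0,0,0],"twist":6.37},{"jaw":0,"linear":[0,0,0],"twist":6.37},{"jaw":0,"linear":[0,0,0],"twist":6.37},{"jaw":0,"linear":[0,0,0],"twist":6.37}]'
python3 -m pendant '[{"jaw":0,"linear":[2,0.8,0],"twist":0},{"jaw":0,"linear":[3.5,1.37,0],"twist":0},{"jaw":0,"linear":[3.5,1.37,0],"twist":0},{"jaw":0,"linear":[3.5,1.37,0],"twist":0},{"jaw":0,"linear":[3.5,1.37,0],"twist":0},{"jaw":0,"linear":[3.5,1.37,0],"twist":0},{"jaw":0,"linear":[3.5,1.37,0],"twist":0},{"jaw":0,"linear":[3.5,1.37,0],"twist":0},{"jaw":0,"linear":[3.5,1.37,0],"twist":0},{"jaw":0,"linear":[3.5,1.37,0],"twist":0},{"jaw":0,"linear":[2.4,0.95,0],"twist":0},{"jaw":0,"linear":[0,0,0],"twist":0}]'
python3 - <<'E'
from h import *
for n in('top','side'):
    c=cam(n); W=pts(c); cv2.imwrite(f'pics/{n}1.png',cv2.resize(c['color'][100:280,180:400],(733,600)))
    m=(abs(W[...,0]-.648)<.09)&(abs(W[...,1]-.03)<.09)&(W[...,2]>.11)&(W[...,2]<.3)
    q=W[m]; print(n,m.sum(),q.min(0),q.max(0))
    g=(abs(W[...,0]-.655)<.05)&(abs(W[...,1]-.095)<.04)&(W[...,2]>.06)&(W[...,2]<.08); print(cv2.minAreaRect(W[g][:,:2].astype(np.float32)) if g.any() else 0)
E
python3 to.py .6479 .0302 .051 83.5
```

```text
time: 5.02
position: [0.4645, -0.3076, 0.1732]
tool_rot: [0.748, 0.664, -0.0, -0.002]
ft_force: [-0.4, 0.2, -3.4]
grip_width: 0.0399
grip_force: 25.0
time: 6.02
position: [0.6471, 0.0377, 0.1728]
tool_rot: [0.744, 0.668, 0.001, -0.001]
ft_force: [0.4, -0.6, -3.9]
grip_width: 0.0399
grip_force: 25.0
top 294 [ 0.5580037  -0.00903147  0.12424324] [0.72324518 0.01877707 0.27045711]
0
side 3038 [0.55806641 0.00227624 0.12446263] [0.73798992 0.0832738  0.29998849]
((0.6569551825523376, 0.0954909697175026), (0.030409472063183784, 0.04581958428025246), 83.19133758544922)
t 6.12 p [0.6448 0.0335 0.1728] yaw 83.67 q6 -0.01 F [-0.06 -0.05 -3.72] w 0.0398 gf 25.0
twist 0.17 then shift cm [-0.29  0.35 12.18]
```

View pics/side1.png

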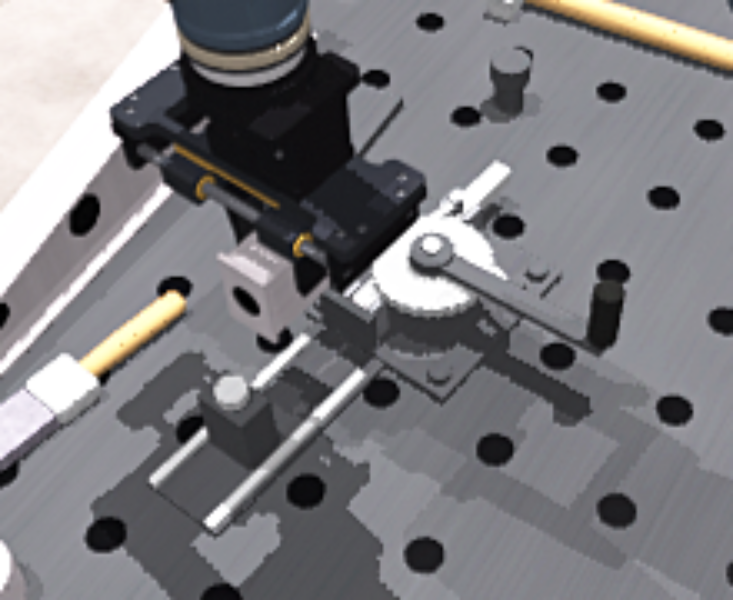

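```bash
cat > fr.py <<'E'
import numpy as np
O=np.array([.6079,-.0906]); a=np.radians(-6.5); X=np.array([np.cos(a),np.sin(a)]); Y=np.array([-X[1],X[0]])
def cl(P): d=P[...,:2]-O; return np.stack([d@X,d@Y,P[...,2]],-1)
E
python3 - <<'E'
from h import *; from fr import *
C=cl(pts(dict(np.load('/tmp/side.npz'))))
m=(C[...,2]>.127)&(C[...,2]<.178)&(C[...,1]>.145)&(C[...,1]<.19)&(abs(C[...,0]-.026)<.035)
q=C[m]; print(m.sum(),np.percentile(q,[2,50,98],axis=0).round(4))
e=q[q[:,1]>np.percentile(q[:,1],60)-.003]; print(np.percentile(e,[2,50,98],axis=0).round(4), np.polyfit(e[:,0],e[:,1],1))
# shoe & stop edges & rails
m=(C[...,2]>.03)&(C[...,2]<.055)&(C[...,1]>.06)&(C[...,1]<.1)&(abs(C[...,0]-.026)<.03); print('shoe',np.percentile(C[m],[2,50,98],axis=0).round(4))
m=(C[...,2]>.061)&(C[...,2]<.075)&(C[...,1]>.15)&(C[...,1]<.22)&(abs(C[...,0]-.026)<.03); print('stop',np.percentile(C[m],[1,50,99],axis=0).round(4))
m=(C[...,2]>.008)&(C[...,2]<.025)&(C[...,1]>.1)&(C[...,1]<.25)&(abs(C[...,0]-.026)<.045)
for lo,hi in((-.01,.01),(.04,.065)):
    k=C[m]; k=k[(k[:,0]>lo)&(k[:,0]<hi)]; print('rail',len(k),np.percentile(k,[2,50,98],axis=0).round(4))
from fr import *
print(cl(np.array([.6448,.0335,.17])))
E
```

```text
280 [[0.001  0.1461 0.1288]
 [0.0091 0.1657 0.1537]
 [0.0401 0.1672 0.1771]]
[[0.0008 0.1642 0.1289]
 [0.0198 0.1662 0.1538]
 [0.0405 0.1673 0.1766]] [0.01226009 0.1658312 ]
shoe [[0.0015 0.0661 0.0317]
 [0.0221 0.0747 0.0456]
 [0.0494 0.0768 0.0549]]
stop [[0.0051 0.1755 0.0615]
 [0.0172 0.1954 0.0675]
 [0.0493 0.2054 0.0734]]
rail 255 [[-0.0056  0.106   0.0081]
 [-0.0009  0.1867  0.0118]
 [ 0.0072  0.248   0.0227]]
rail 151 [[0.0416 0.1031 0.0082]
 [0.0533 0.2048 0.0118]
 [0.0597 0.2482 0.0195]]
[0.02261428 0.12747947 0.17      ]
```

```bash
python3 -m pendant '[{"jaw":0,"linear":[0,0.45,2],"twist":0.17},{"jaw":0,"linear":[0,0,3],"twist":0},{"jaw":0,"linear":[0,0,3],"twist":0},{"jaw":0,"linear":[0,0,2],"twist":0},{"jaw":0,"linear":[0,0,0],"twist":0},{"jaw":0,"linear":[0,0,0],"twist":0}]'
python3 - <<'E'
from h import *; from fr import *
c=cam('side'); cv2.imwrite('pics/side2.png',cv2.resize(c['color'][140:280,200:370],(729,600))); C=cl(pts(c))
m=(C[...,2]>.035)&(C[...,2]<.078)&(C[...,1]>.15)&(C[...,1]<.173)&(abs(C[...,0]-.026)<.035)
q=C[m]; print(m.sum(),np.percentile(q,[2,50,98],axis=0).round(4))
m=(C[...,2]>.02)&(C[...,2]<.08)&(C[...,1]>.163)&(C[...,1]<.169)&(abs(C[...,0]-.026)<.035)
q=C[m]; print(m.sum(),np.percentile(q,[2,50,98],axis=0).round(4))
E
python3 to.py; python3 -c "
from h import *; from fr import *
print(cl(robot.get_obs()['position']))"
```

```text
time: 6.62
position: [0.6485, 0.0305, 0.0734]
tool_rot: [0.748, 0.664, -0.002, -0.002]
ft_force: [1.0, -0.9, -3.5]
grip_width: 0.0398
grip_force: 25.0
147 [[0.0047 0.1506 0.0364]
 [0.017  0.1616 0.057 ]
 [0.0433 0.1631 0.0765]]
5 [[0.0175 0.1631 0.0425]
 [0.0236 0.1632 0.0604]
 [0.0358 0.1634 0.077 ]]
t 6.67 p [0.6503 0.0306 0.0752] yaw 83.26 q6 -0.01 F [ 0.25 -0.64 -2.26] w 0.04 gf 25.0
[0.02836613 0.1251658  0.07522378]
```

View pics/side2.png

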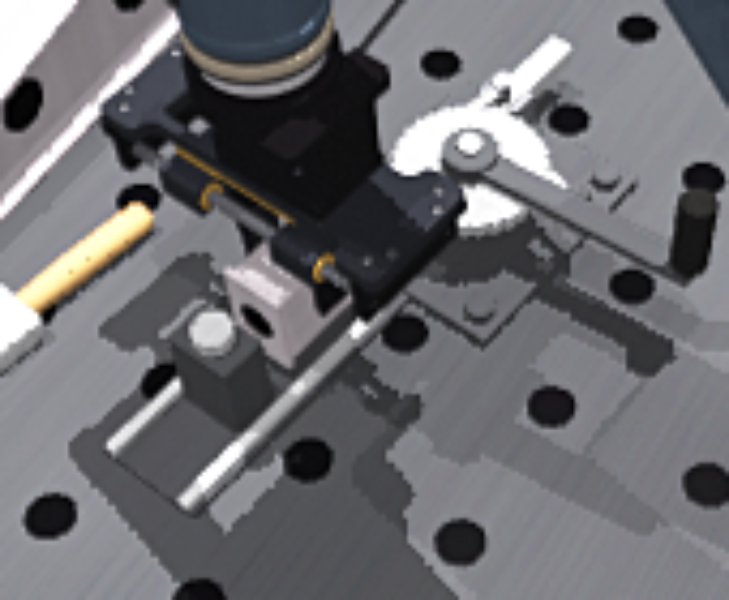

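```bash
python3 -m pendant '[{"jaw":0,"linear":[0.2,0,1],"twist":-0.2},{"jaw":0,"linear":[0,0,0.5],"twist":0},{"jaw":0,"linear":[0,0,0.3],"twist":0},{"jaw":0,"linear":[0,0,0],"twist":0},{"jaw":0,"linear":[0,0,0],"twist":0}]'
python3 to.py
python3 -m pendant '[{"jaw":0,"linear":[0,0,0.15],"twist":0},{"jaw":0,"linear":[0,0,0],"twist":0},{"jaw":0,"linear":[0,0,0],"twist":0}]'
```

```text
time: 7.08
position: [0.6508, 0.0337, 0.0578]
tool_rot: [0.746, 0.666, 0.0, 0.0]
ft_force: [-0.1, 0.1, -3.7]
grip_width: 0.0394
grip_force: 25.0
t 7.08 p [0.6508 0.0337 0.0578] yaw 83.55 q6 -0.01 F [-0.14  0.07 -3.72] w 0.0394 gf 25.0
time: 7.33
position: [0.6509, 0.0336, 0.0563]
tool_rot: [0.746, 0.666, 0.0, 0.0]
ft_force: [-0.2, 0.0, -3.5]
grip_width: 0.0402
grip_force: 25.0
```

```bash
python3 -m pendant '[{"jaw":0,"linear":[0,0,0.2],"twist":0},{"jaw":0,"linear":[0,0,0],"twist":0}]'
python3 -m pendant '[{"jaw":0,"linear":[0,0,0.15],"twist":0},{"jaw":0,"linear":[0,0,0],"twist":0}]'
python3 -m pendant '[{"jaw":0,"linear":[0,0,0.15],"twist":0},{"jaw":0,"linear":[0,0,0],"twist":0}]'
```

```text
time: 7.5
position: [0.6507, 0.0336, 0.0539]
tool_rot: [0.746, 0.666, -0.0, -0.0]
ft_force: [-0.2, 0.8, -3.1]
grip_width: 0.0402
grip_force: 25.0
time: 7.67
position: [0.6508, 0.0335, 0.0534]
tool_rot: [0.746, 0.666, -0.0, 0.0]
ft_force: [-0.9, 0.8, 2.8]
grip_width: 0.04
grip_force: 25.0
time: 7.83
position: [0.6508, 0.0335, 0.0534]
tool_rot: [0.746, 0.666, -0.0, 0.0]
ft_force: [-4.2, -0.4, 10.7]
grip_width: 0.04
grip_force: 25.0
```

```bash
python3 -m pendant '[{"jaw":0,"linear":[0,0,-0.2],"twist":0},{"jaw":1,"linear":[0,0,0],"twist":0},{"jaw":1,"linear":[0,0,0],"twist":0},{"jaw":1,"linear":[0,0,0],"twist":0},{"jaw":1,"linear":[0,0,0],"twist":0},{"jaw":1,"linear":[0,0,0],"twist":0},{"jaw":1,"linear":[0,0,0],"twist":0},{"jaw":1,"linear":[0,0,-2],"twist":0},{"jaw":1,"linear":[0,0,-4],"twist":0},{"jaw":1,"linear":[0,0,-4],"twist":0},{"jaw":1,"linear":[0,0,-4],"twist":0}]'
python3 -m pendant '[{"jaw":1,"linear":[0,0,-2],"twist":0},{"jaw":1,"linear":[-4,-1,0],"twist":0},{"jaw":1,"linear":[-2,-3,0],"twist":0},{"jaw":1,"linear":[-2,-3,0],"twist":0},{"jaw":1,"linear":[-2,-3.5,0],"twist":0},{"jaw":1,"linear":[-2,-3.5,0],"twist":0},{"jaw":1,"linear":[0,-3.5,0],"twist":0},{"jaw":1,"linear":[0,-3.5,0],"twist":0},{"jaw":1,"linear":[0,0,0],"twist":0}]'
python3 - <<'E'
from h import *; from fr import *
for n in('side','top'):
    c=cam(n); cv2.imwrite(f'pics/{n}3.png',cv2.resize(c['color'][140:260,230:380],(750,600))); C=cl(pts(c))
    m=(C[...,2]>.055)&(C[...,2]<.08)&(C[...,1]>.075)&(C[...,1]<.17)&(abs(C[...,0]-.026)<.04)
    q=C[m]; print(n,m.sum(),np.percentile(q,[2,50,98],axis=0).round(4),cv2.minAreaRect(q[:,:2].astype(np.float32)))
    m=(C[...,2]>.1)&(C[...,2]<.14)&(C[...,0]<-.1)&(C[...,0]>-.2)&(abs(C[...,1])<.05); print('grip',C[m].mean(0),m.sum())
    m=(C[...,2]>.061)&(C[...,2]<.075)&(C[...,1]>.172)&(C[...,1]<.22)&(abs(C[...,0]-.026)<.03); print('stop',np.percentile(C[m],[1,50,99],axis=0).round(4))
    m=(C[...,2]>.03)&(C[...,2]<.058)&(C[...,1]>.06)&(C[...,1]<.08)&(abs(C[...,0]-.026)<.03); print('shoe',np.percentile(C[m],[2,50,98],axis=0).round(4))
E
python3 to.py
```

```text
time: 8.75
position: [0.6503, 0.0336, 0.1939]
tool_rot: [0.746, 0.666, -0.001, -0.001]
ft_force: [0.3, 0.0, -0.1]
grip_width: 0.0862
grip_force: 0.0
time: 9.5
position: [0.4193, -0.0591, 0.2119]
tool_rot: [0.746, 0.666, -0.003, -0.006]
ft_force: [-0.2, 1.3, -0.4]
grip_width: 0.0866
grip_force: 0.0
side 494 [[0.0075 0.0869 0.0566]
 [0.0238 0.1283 0.0648]
 [0.0449 0.1652 0.0677]] ((0.026590213179588318, 0.12103409320116043), (0.09064330160617828, 0.040337786078453064), 89.55484008789062)
grip [-0.1514246  -0.00190205  0.11862414] 111
stop [[0.0048 0.1759 0.0613]
 [0.0175 0.1965 0.0678]
 [0.0492 0.2054 0.0738]]
shoe [[0.0014 0.0651 0.0315]
 [0.0157 0.073  0.0532]
 [0.0488 0.0761 0.0571]]
top 391 [[0.0074 0.0841 0.058 ]
 [0.0253 0.1231 0.0643]
 [0.0451 0.1618 0.0691]] ((0.026413442566990852, 0.12316064536571503), (0.08030037581920624, 0.03928103297948837), 89.60946655273438)
grip [nan nan nan] 0
stop [[0.0047 0.1727 0.0613]
 [0.0217 0.1868 0.0674]
 [0.048  0.2023 0.0748]]
shoe [[0.0011 0.0615 0.0317]
 [0.0232 0.0668 0.0526]
 [0.0497 0.0729 0.0572]]
t 9.6 p [ 0.4275 -0.0618  0.2133] yaw 83.49 q6 -0.29 F [ 1.12 -0.43 -0.06] w 0.0869 gf 0.0<stdin>:6: RuntimeWarning: Mean of empty slice.
  ret = um.true_divide(
```

View pics/side3.png

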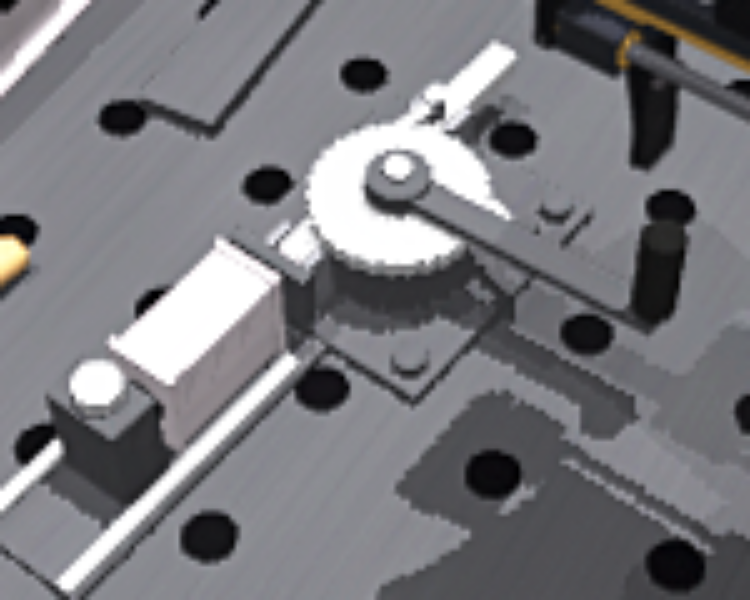

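The section stands level and aligned in the channel between the shoe and stop. Next is the lever: align the tool over the grip, then lower.

```bash
python3 -m pendant '[{"jaw":1,"linear":[0,0,0],"twist":-7},{"jaw":1,"linear":[0,0,0],"twist":-7},{"jaw":1,"linear":[0,0,0],"twist":-7},{"jaw":1,"linear":[0,0,0],"twist":-7},{"jaw":1,"linear":[0,0,0],"twist":-7},{"jaw":1,"linear":[0,0,0],"twist":-7},{"jaw":1,"linear":[0,0,0],"twist":-7},{"jaw":1,"linear":[0,0,0],"twist":-7},{"jaw":1,"linear":[0,0,0],"twist":-7},{"jaw":1,"linear":[0,0,0],"twist":-7},{"jaw":1,"linear":[0,0,0],"twist":-7},{"jaw":1,"linear":[0,0,0],"twist":-7}]'
python3 -m pendant '[{"jaw":1,"linear":[0,0,0],"twist":-7},{"jaw":1,"linear":[0,0,0],"twist":0}]'
python3 to.py .4575 -.078 .098 174.5
```

```text
time: 10.6
position: [0.431, -0.0626, 0.2133]
tool_rot: [0.105, 0.994, -0.0, 0.001]
ft_force: [-0.4, -0.3, 0.4]
grip_width: 0.0872
grip_force: 0.0
time: 10.77
position: [0.4308, -0.0626, 0.2133]
tool_rot: [0.046, 0.999, -0.0, 0.001]
ft_force: [-0.1, 0.6, -0.1]
grip_width: 0.0871
grip_force: 0.0
t 10.77 p [ 0.4308 -0.0626  0.2133] yaw 174.69 q6 -1.88 F [-0.05  0.57 -0.08] w 0.0871 gf 0.0
twist 0.19 then shift cm [-2.8  -1.28 11.53]
```

```bash
python3 -m pendant '[{"jaw":1,"linear":[-2.8,-1.28,0],"twist":0},{"jaw":1,"linear":[0,0,3.5],"twist":0},{"jaw":1,"linear":[0,0,3.5],"twist":0},{"jaw":1,"linear":[0,0,2.5],"twist":0},{"jaw":1,"linear":[0,0,2],"twist":0},{"jaw":0.4,"linear":[0,0,0],"twist":0},{"jaw":0.4,"linear":[0,0,0],"twist":0},{"jaw":0.4,"linear":[0,0,0],"twist":0},{"jaw":0.4,"linear":[0,0,0],"twist":0},{"jaw":0.4,"linear":[0,0,0],"twist":0},{"jaw":0.4,"linear":[0,0,0],"twist":0}]' 10
python3 - <<'E'
from h import *; from fr import *
c=cam('side'); cv2.imwrite('pics/side4.png',cv2.resize(c['color'][150:260,280:420],(763,600)))
E
python3 to.py .4575 -.078 .098 174.5
```

```text
time: 11.68
position: [0.4561, -0.0777, 0.0992]
tool_rot: [0.048, 0.999, -0.0, 0.001]
ft_force: [-0.7, 0.8, -1.2]
grip_width: 0.0547
grip_force: 0.0
t 11.73 p [ 0.4559 -0.0776  0.099 ] yaw 174.53 q6 -1.89 F [-1.04 -0.26  0.47] w 0.0505 gf 0.0
twist 0.03 then shift cm [-0.16 -0.02  0.1 ]
```

View pics/side4.png

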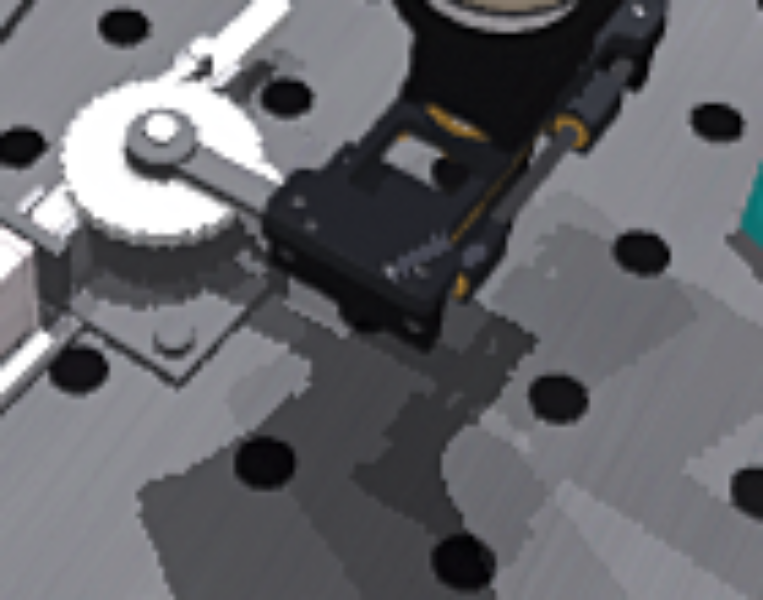

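```bash
python3 -m pendant '[{"jaw":0.4,"linear":[0,0,0],"twist":0},{"jaw":0.4,"linear":[0,0,0],"twist":0},{"jaw":0.4,"linear":[0,0,0],"twist":0}]'
python3 -m pendant '[{"jaw":0.4,"linear":[-0.04,1.05,0],"twist":4},{"jaw":0.4,"linear":[-0.04,1.05,0],"twist":4},{"jaw":0.4,"linear":[-0.04,1.05,0],"twist":4}]'
python3 -m pendant '[{"jaw":0.4,"linear":[-0.04,1.05,0],"twist":4},{"jaw":0.4,"linear":[-0.04,1.05,0],"twist":4},{"jaw":0.4,"linear":[-0.04,1.05,0],"twist":4},{"jaw":0.4,"linear":[-0.04,1.05,0],"twist":4},{"jaw":0.4,"linear":[0,0.26,0],"twist":1},{"jaw":0.4,"linear":[0,0,0],"twist":0},{"jaw":0.4,"linear":[0,0,0],"twist":0}]'
python3 to.py .49 .0017 .098 142
```

```text
time: 11.98
position: [0.4554, -0.0775, 0.0983]
tool_rot: [0.048, 0.999, -0.0, 0.0]
ft_force: [0.3, 0.8, -0.4]
grip_width: 0.0365
grip_force: 0.0
time: 12.23
position: [0.4619, -0.0467, 0.0981]
tool_rot: [0.154, 0.988, -0.0, 0.0]
ft_force: [-0.8, -0.7, -0.3]
grip_width: 0.0349
grip_force: 0.4
time: 12.82
position: [0.481, -0.0067, 0.098]
tool_rot: [0.295, 0.955, -0.0, -0.0]
ft_force: [-0.4, -0.1, -0.2]
grip_width: 0.035
grip_force: 0.0
t 12.82 p [ 0.481  -0.0067  0.098 ] yaw 145.64 q6 -1.22 F [-0.44 -0.09 -0.21] w 0.035 gf 0.0
twist 3.64 then shift cm [-0.19  1.22 -0.  ]
```

```bash
python3 -m pendant '[{"jaw":0.4,"linear":[-0.03,0.6,0],"twist":2},{"jaw":0.4,"linear":[-0.03,0.6,0],"twist":2},{"jaw":0.4,"linear":[0,0,0],"twist":0}]'
for i in 1 ; do python3 -m pendant '[{"jaw":0.4,"linear":[0,0.25,0],"twist":1},{"jaw":0.4,"linear":[0,0,0],"twist":0}]'; done
python3 -m pendant '[{"jaw":0.4,"linear":[0,0.25,0],"twist":1},{"jaw":0.4,"linear":[0,0,0],"twist":0}]'
python3 to.py
```

```text
time: 13.07
position: [0.4888, 0.0027, 0.098]
tool_rot: [0.329, 0.944, 0.0, 0.0]
ft_force: [0.8, -0.3, 0.2]
grip_width: 0.0348
grip_force: 0.0
time: 13.23
position: [0.4902, 0.0045, 0.098]
tool_rot: [0.338, 0.941, -0.0, -0.0]
ft_force: [-0.7, -0.4, -0.4]
grip_width: 0.0348
grip_force: 0.0
time: 13.4
position: [0.492, 0.0066, 0.0981]
tool_rot: [0.346, 0.938, 0.0, 0.0]
ft_force: [-0.3, -0.5, 0.4]
grip_width: 0.0348
grip_force: 0.0
t 13.4 p [0.492  0.0066 0.0981] yaw 139.5 q6 -1.08 F [-0.35 -0.51  0.39] w 0.0348 gf 0.0
```

```bash
python3 -m pendant '[{"jaw":0.4,"linear":[0,0.25,0],"twist":1},{"jaw":0.4,"linear":[0,0,0],"twist":0}]'
python3 -m pendant '[{"jaw":0.4,"linear":[0,0.2,0],"twist":0.5},{"jaw":0.4,"linear":[0,0,0],"twist":0}]'
python3 - <<'E'
from h import *; from fr import *
for n in('side','top'):
    c=cam(n); C=cl(pts(c)); cv2.imwrite(f'pics/{n}5.png',cv2.resize(c['color'][150:260,260:400],(763,600)))
    m=(C[...,2]>.058)&(C[...,2]<.072)&(np.hypot(C[...,0],C[...,1])>.03)&(np.hypot(C[...,0],C[...,1])<.075)&(C[...,0]<-.02)
    q=C[m]; print(n,m.sum(),np.degrees(np.median(np.arctan2(q[:,1],-q[:,0]))))
E
```

```text
time: 13.57
position: [0.4936, 0.0087, 0.0981]
tool_rot: [0.354, 0.935, 0.0, 0.0]
ft_force: [-0.6, -0.1, 0.9]
grip_width: 0.0348
grip_force: 0.0
time: 13.73
position: [0.4938, 0.0089, 0.098]
tool_rot: [0.357, 0.934, -0.002, -0.001]
ft_force: [-3.3, -7.1, 1.0]
grip_width: 0.0346
grip_force: 3.5
side 4 28.386887258836122
top 140 26.73344776122075
```

View pics/side5.png

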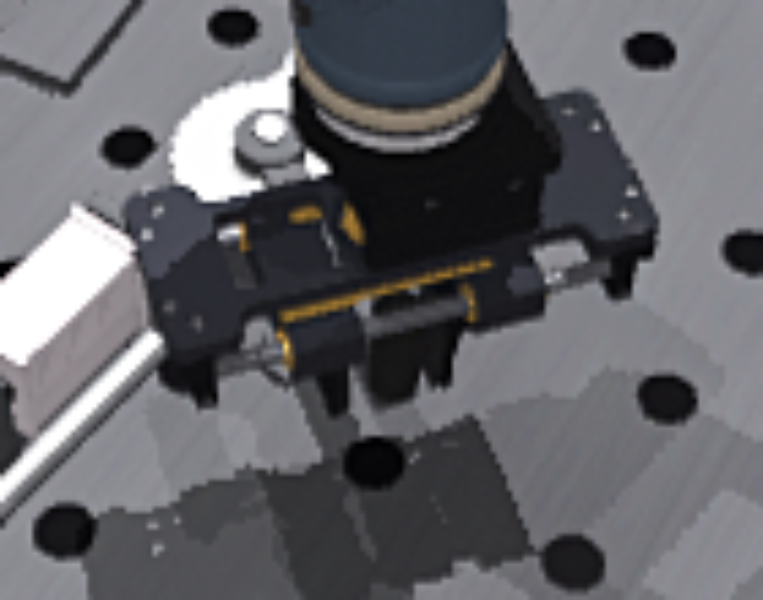

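```bash
python3 -m pendant '[{"jaw":0.4,"linear":[0,-0.2,0],"twist":-0.5},{"jaw":0.4,"linear":[-0.08,-1.57,0],"twist":-6},{"jaw":0.4,"linear":[-0.08,-1.57,0],"twist":-6},{"jaw":0.4,"linear":[-0.08,-1.57,0],"twist":-6}]'
python3 -m pendant '[{"jaw":0.4,"linear":[-0.08,-1.57,0],"twist":-6},{"jaw":0.4,"linear":[-0.08,-1.57,0],"twist":-6},{"jaw":0.4,"linear":[-0.08,-1.57,0],"twist":-6},{"jaw":0.4,"linear":[-0.08,-1.57,0],"twist":-6}]'
python3 -m pendant '[{"jaw":0.4,"linear":[-0.08,-1.57,0],"twist":-6},{"jaw":0.4,"linear":[-0.08,-1.57,0],"twist":-6},{"jaw":0.4,"linear":[-0.08,-1.57,0],"twist":-6},{"jaw":0.4,"linear":[0,0,0],"twist":0},{"jaw":0.4,"linear":[0,0,0],"twist":0}]'
cat >> to.py <<'E'
from fr import O
d=p[:2]-O; print('R',np.hypot(*d).round(4),'ang',(np.degrees(np.arctan2(d[1],d[0]))%360).round(2))
E
python3 to.py
```

```text
time: 14.17
position: [0.4687, -0.031, 0.0983]
tool_rot: [0.2, 0.98, 0.0, 0.001]
ft_force: [1.7, 1.1, -0.4]
grip_width: 0.035
grip_force: 0.5
time: 14.5
position: [0.4555, -0.0923, 0.0982]
tool_rot: [-0.007, 1.0, 0.0, 0.0]
ft_force: [2.0, 1.4, 0.0]
grip_width: 0.0348
grip_force: 0.7
time: 14.92
position: [0.4637, -0.1389, 0.0981]
tool_rot: [-0.159, 0.987, -0.0, 0.0]
ft_force: [-1.0, 0.7, 0.8]
grip_width: 0.0354
grip_force: 0.0
t 14.92 p [ 0.4637 -0.1389  0.0981] yaw -161.7 q6 -2.41 F [-0.98  0.69  0.84] w 0.0354 gf 0.0
R 0.1521 ang 198.53
```

```bash
python3 -m pendant '[{"jaw":0.4,"linear":[-0.08,-1.3,0],"twist":-5},{"jaw":0.4,"linear":[0,0,0],"twist":0}]'
python3 -m pendant '[{"jaw":0.4,"linear":[0,-0.4,0],"twist":-1.5},{"jaw":0.4,"linear":[0,0,0],"twist":0}]'
python3 -m pendant '[{"jaw":0.4,"linear":[0,-0.25,0],"twist":-1},{"jaw":0.4,"linear":[0,0,0],"twist":0}]'
python3 to.py
```

```text
time: 15.08
position: [0.469, -0.1509, 0.0981]
tool_rot: [-0.204, 0.979, -0.001, 0.001]
ft_force: [0.6, -1.0, 0.6]
grip_width: 0.0348
grip_force: 0.0
time: 15.25
position: [0.4697, -0.1535, 0.098]
tool_rot: [-0.216, 0.976, 0.0, -0.0]
ft_force: [-0.6, -0.7, -0.5]
grip_width: 0.0351
grip_force: 0.0
time: 15.42
position: [0.4706, -0.1559, 0.098]
tool_rot: [-0.225, 0.974, 0.0, -0.0]
ft_force: [-0.6, 1.0, -0.5]
grip_width: 0.0344
grip_force: 0.4
t 15.42 p [ 0.4706 -0.1559  0.098 ] yaw -153.98 q6 -2.57 F [-0.59  0.98 -0.54] w 0.0344 gf 0.4
R 0.152 ang 205.44
```

```bash
python3 -m pendant '[{"jaw":0.4,"linear":[0,-0.25,0],"twist":-1},{"jaw":0.4,"linear":[0,0,0],"twist":0}]'
python3 -m pendant '[{"jaw":0.4,"linear":[0,-0.15,0],"twist":-0.5},{"jaw":0.4,"linear":[0,0,0],"twist":0}]'
python3 - <<'E'
from h import *; from fr import *
for n in('top','side'):
    c=cam(n); C=cl(pts(c)); cv2.imwrite(f'pics/{n}6.png',cv2.resize(c['color'][140:260,230:380],(750,600)))
    m=(C[...,2]>.059)&(C[...,2]<.07)&(C[...,1]>.077)&(C[...,1]<.175)&(abs(C[...,0]-.026)<.022)
    q=C[m]; print(n,m.sum(),np.percentile(q[:,1],[1,50,99]).round(4))
    m=(C[...,2]>.03)&(C[...,2]<.058)&(C[...,1]>.06)&(C[...,1]<.1)&(abs(C[...,0]-.026)<.03); print('shoe',np.percentile(C[m],[2,50,98],axis=0)[:,1].round(4))
E
python3 to.py
```

```text
time: 15.58
position: [0.4719, -0.1587, 0.098]
tool_rot: [-0.234, 0.972, 0.0, -0.0]
ft_force: [-0.2, 1.0, 0.2]
grip_width: 0.0351
grip_force: 0.5
time: 15.75
position: [0.4726, -0.1602, 0.098]
tool_rot: [-0.238, 0.971, 0.0, -0.0]
ft_force: [-0.6, 0.8, 1.0]
grip_width: 0.0348
grip_force: 0.5
top 384 [0.089  0.1306 0.174 ]
shoe [0.0621 0.0803 0.0948]
side 468 [0.0913 0.1334 0.1716]
shoe [0.0603 0.0829 0.0992]
t 15.85 p [ 0.4726 -0.1602  0.098 ] yaw -152.47 q6 -2.6 F [-0.72  1.57  0.72] w 0.0351 gf 0.5
R 0.1522 ang 207.22
```

```bash
python3 -m pendant '[{"jaw":0.4,"linear":[-0.08,1.57,0],"twist":6},{"jaw":0.4,"linear":[-0.08,1.57,0],"twist":6},{"jaw":0.4,"linear":[-0.08,1.57,0],"twist":6},{"jaw":0.4,"linear":[-0.08,1.57,0],"twist":6},{"jaw":0.4,"linear":[-0.08,1.57,0],"twist":6},{"jaw":0.4,"linear":[-0.08,1.57,0],"twist":6},{"jaw":0.4,"linear":[-0.08,1.57,0],"twist":6},{"jaw":0.4,"linear":[-0.08,1.57,0],"twist":6},{"jaw":0.4,"linear":[-0.08,1.57,0],"twist":6},{"jaw":0.4,"linear":[-0.08,1.57,0],"twist":6},{"jaw":0.4,"linear":[-0.04,0.8,0],"twist":3},{"jaw":0.4,"linear":[0,0,0],"twist":0}]'
python3 to.py
```

```text
time: 16.85
position: [0.4851, -0.0028, 0.0983]
tool_rot: [0.304, 0.953, 0.0, 0.001]
ft_force: [-0.9, 0.2, 0.6]
grip_width: 0.0346
grip_force: 0.0
t 16.85 p [ 0.4851 -0.0028  0.0983] yaw 144.6 q6 -1.19 F [-0.91  0.21  0.61] w 0.0346 gf 0.0
R 0.1509 ang 144.42
```

```bash
python3 -m pendant '[{"jaw":0.4,"linear":[0,1.05,0],"twist":4},{"jaw":0.4,"linear":[0,0,0],"twist":0}]'
python3 -m pendant '[{"jaw":0.4,"linear":[0,0.15,0],"twist":0.8},{"jaw":0.4,"linear":[0,0,0],"twist":0}]'
python3 -m pendant '[{"jaw":0.4,"linear":[0,0.15,0],"twist":0.8},{"jaw":0.4,"linear":[0,0,0],"twist":0}]'
python3 to.py
```

```text
time: 17.02
position: [0.4909, 0.0051, 0.0982]
tool_rot: [0.337, 0.941, 0.0, 0.001]
ft_force: [-0.4, 0.0, -0.2]
grip_width: 0.0347
grip_force: 0.0
time: 17.18
position: [0.4906, 0.0057, 0.098]
tool_rot: [0.344, 0.939, -0.0, 0.0]
ft_force: [-0.5, 0.3, 0.5]
grip_width: 0.0351
grip_force: 0.0
time: 17.35
position: [0.4915, 0.007, 0.0981]
tool_rot: [0.351, 0.936, -0.0, 0.0]
ft_force: [0.3, 0.3, -0.3]
grip_width: 0.0348
grip_force: 0.0
t 17.35 p [0.4915 0.007  0.0981] yaw 138.91 q6 -1.07 F [ 0.26  0.31 -0.27] w 0.0348 gf 0.0
R 0.1518 ang 140.02
```

```bash
python3 -m pendant '[{"jaw":0.4,"linear":[0,0.25,0],"twist":0.5},{"jaw":0.4,"linear":[0,0,0],"twist":0}]'
python3 -m pendant '[{"jaw":0.4,"linear":[-0.08,-1.57,0],"twist":-6},{"jaw":0.4,"linear":[-0.08,-1.57,0],"twist":-6}]'
python3 -m pendant '[{"jaw":0.4,"linear":[-0.04,-1.05,0],"twist":-4},{"jaw":0.4,"linear":[0,0,0],"twist":0}]'
python3 -m pendant '[{"jaw":0.4,"linear":[-0.04,-1.05,0],"twist":-4},{"jaw":0.4,"linear":[0,0,0],"twist":0}]'
python3 to.py
```

```text
time: 17.52
position: [0.4932, 0.0092, 0.098]
tool_rot: [0.355, 0.935, -0.0, -0.0]
ft_force: [0.4, -0.8, 0.2]
grip_width: 0.0348
grip_force: 0.0
time: 17.68
position: [0.476, -0.0162, 0.0983]
tool_rot: [0.252, 0.968, 0.0, 0.001]
ft_force: [1.5, 1.3, -0.4]
grip_width: 0.0348
grip_force: 0.8
time: 17.85
position: [0.4695, -0.0267, 0.0981]
tool_rot: [0.221, 0.975, -0.0, -0.0]
ft_force: [-0.6, -1.0, -0.1]
grip_width: 0.0348
grip_force: 0.0
time: 18.02
position: [0.4659, -0.0358, 0.0981]
tool_rot: [0.188, 0.982, -0.0, -0.0]
ft_force: [-0.2, -0.2, -0.0]
grip_width: 0.0349
grip_force: 0.0
t 18.02 p [ 0.4659 -0.0358  0.0981] yaw 158.36 q6 -1.51 F [-0.18 -0.17 -0.05] w 0.0349 gf 0.0
R 0.1522 ang 158.92
```

```bash
python3 -m pendant '[{"jaw":0.4,"linear":[-0.04,-1.05,0],"twist":-4},{"jaw":0.4,"linear":[0,-0.5,0],"twist":-2},{"jaw":0.4,"linear":[0,0,0],"twist":0}]'
python3 -m pendant '[{"jaw":0.4,"linear":[0,-0.8,0],"twist":-3},{"jaw":0.4,"linear":[0,0,0],"twist":0}]'
python3 -m pendant '[{"jaw":0.4,"linear":[0,-0.8,0],"twist":-3},{"jaw":0.4,"linear":[0,0,0],"twist":0}]'
python3 to.py
```

```text
time: 18.27
position: [0.4611, -0.05, 0.098]
tool_rot: [0.137, 0.991, 0.0, 0.0]
ft_force: [-0.9, -0.3, -0.1]
grip_width: 0.0347
grip_force: 0.1
time: 18.43
position: [0.4592, -0.0577, 0.0981]
tool_rot: [0.111, 0.994, -0.0, 0.0]
ft_force: [1.1, 0.5, -0.3]
grip_width: 0.0349
grip_force: 0.3
time: 18.6
position: [0.4575, -0.0654, 0.0981]
tool_rot: [0.085, 0.996, -0.0, 0.0]
ft_force: [1.5, 0.7, -0.3]
grip_width: 0.0351
grip_force: 0.4
t 18.6 p [ 0.4575 -0.0654  0.0981] yaw 170.3 q6 -1.79 F [ 1.46  0.71 -0.28] w 0.0351 gf 0.4
R 0.1525 ang 170.51
```

```bash
python3 -m pendant '[{"jaw":0.4,"linear":[-0.05,-0.8,0],"twist":-3},{"jaw":0.4,"linear":[0,0,0],"twist":0},{"jaw":0.4,"linear":[0,0,0],"twist":0}]'
python3 -m pendant '[{"jaw":0.4,"linear":[-0.05,-0.8,0],"twist":-3},{"jaw":0.4,"linear":[0,0,0],"twist":0},{"jaw":0.4,"linear":[0,0,0],"twist":0}]'
python3 -m pendant '[{"jaw":0.4,"linear":[-0.05,-0.6,0],"twist":-2.3},{"jaw":0.4,"linear":[0,0,0],"twist":0},{"jaw":0.4,"linear":[0,0,0],"twist":0}]'
python3 to.py
```

```text
time: 18.85
position: [0.4563, -0.073, 0.0981]
tool_rot: [0.059, 0.998, 0.0, -0.0]
ft_force: [0.3, 1.3, -0.0]
grip_width: 0.0349
grip_force: 0.6
time: 19.1
position: [0.4556, -0.0809, 0.098]
tool_rot: [0.033, 0.999, 0.0, -0.0]
ft_force: [0.8, 2.3, 0.0]
grip_width: 0.0347
grip_force: 1.0
time: 19.35
position: [0.4553, -0.0869, 0.098]
tool_rot: [0.012, 1.0, 0.0, -0.001]
ft_force: [-1.1, 2.8, 0.8]
grip_width: 0.0352
grip_force: 1.3
t 19.35 p [ 0.4553 -0.0869  0.098 ] yaw 178.6 q6 -1.98 F [-1.14  2.81  0.79] w 0.0352 gf 1.3
R 0.1526 ang 178.6
```

```bash
python3 -m pendant '[{"jaw":0.4,"linear":[-0.05,-0.8,0],"twist":-3},{"jaw":0.4,"linear":[-0.05,-0.8,0],"twist":-3},{"jaw":0.4,"linear":[0,0,0],"twist":0},{"jaw":0.4,"linear":[0,0,0],"twist":0}]'
python3 -m pendant '[{"jaw":0.4,"linear":[-0.05,-0.8,0],"twist":-3},{"jaw":0.4,"linear":[-0.05,-0.8,0],"twist":-3},{"jaw":0.4,"linear":[0,0,0],"twist":0},{"jaw":0.4,"linear":[0,0,0],"twist":0}]'
python3 to.py
python3 -m pendant '[{"jaw":0.4,"linear":[0,0,0],"twist":0}]'
```

```text
time: 19.68
position: [0.4559, -0.1028, 0.0979]
tool_rot: [-0.04, 0.999, 0.001, -0.001]
ft_force: [-2.0, 3.5, 1.1]
grip_width: 0.0348
grip_force: 1.5
time: 20.02
position: [0.4583, -0.1182, 0.0978]
tool_rot: [-0.092, 0.996, 0.001, -0.001]
ft_force: [-3.3, 4.5, 1.3]
grip_width: 0.035
grip_force: 2.1
t 20.02 p [ 0.4583 -0.1182  0.0978] yaw -169.4 q6 -2.24 F [-3.35  4.47  1.34] w 0.035 gf 2.1
R 0.1521 ang 190.45
time: 20.1
position: [0.4583, -0.1181, 0.0978]
tool_rot: [-0.093, 0.996, 0.001, -0.001]
ft_force: [-4.4, 3.8, 1.8]
grip_width: 0.0347
grip_force: 2.1
```

```bash
python3 -m pendant '[{"jaw":0.4,"linear":[0.05,-0.8,0],"twist":-3},{"jaw":0.4,"linear":[0.05,-0.8,0],"twist":-3},{"jaw":0.4,"linear":[0,0,0],"twist":0},{"jaw":0.4,"linear":[0,0,0],"twist":0}]'
python3 to.py
python3 -m pendant '[{"jaw":0.4,"linear":[0,-0.4,0],"twist":-1.5},{"jaw":0.4,"linear":[0,0,0],"twist":0},{"jaw":0.4,"linear":[0,0,0],"twist":0}]'
python3 -m pendant '[{"jaw":0.4,"linear":[0,0,0],"twist":0}]'
python3 to.py
```

```text
time: 20.43
position: [0.4619, -0.1343, 0.0978]
tool_rot: [-0.144, 0.99, 0.0, -0.0]
ft_force: [-0.9, 5.0, -0.8]
grip_width: 0.0349
grip_force: 2.5
t 20.43 p [ 0.4619 -0.1343  0.0978] yaw -163.44 q6 -2.38 F [-0.91  5.04 -0.77] w 0.0349 gf 2.5
R 0.1524 ang 196.68
time: 20.68
position: [0.4629, -0.1378, 0.0978]
tool_rot: [-0.157, 0.988, 0.001, -0.0]
ft_force: [-0.2, 5.5, -0.4]
grip_width: 0.0346
grip_force: 2.7
time: 20.77
position: [0.4629, -0.1377, 0.0978]
tool_rot: [-0.157, 0.988, 0.001, -0.0]
ft_force: [-0.4, 6.0, -0.7]
grip_width: 0.0347
grip_force: 2.7
t 20.77 p [ 0.4629 -0.1377  0.0978] yaw -161.91 q6 -2.41 F [-0.44  6.   -0.72] w 0.0347 gf 2.7
R 0.1525 ang 198.01
```

```bash
python3 -m pendant '[{"jaw":0.4,"linear":[0,-0.8,0],"twist":-3},{"jaw":0.4,"linear":[0,0,0],"twist":0},{"jaw":0.4,"linear":[0,0,0],"twist":0},{"jaw":0.4,"linear":[0,0,0],"twist":0}]'
python3 -m pendant '[{"jaw":0.4,"linear":[0,0,0],"twist":0}]'
python3 -m pendant '[{"jaw":0.4,"linear":[0,-0.4,0],"twist":-1.5},{"jaw":0.4,"linear":[0,0,0],"twist":0},{"jaw":0.4,"linear":[0,0,0],"twist":0},{"jaw":0.4,"linear":[0,0,0],"twist":0}]'
python3 -m pendant '[{"jaw":0.4,"linear":[0,0,0],"twist":0}]'
python3 to.py
```

```text
time: 21.1
position: [0.4653, -0.1453, 0.0978]
tool_rot: [-0.183, 0.983, 0.001, -0.0]
ft_force: [-1.0, 5.0, -0.6]
grip_width: 0.035
grip_force: 2.8
time: 21.18
position: [0.4652, -0.1452, 0.0978]
tool_rot: [-0.183, 0.983, 0.001, -0.0]
ft_force: [-1.2, 5.1, -0.1]
grip_width: 0.0349
grip_force: 2.8
time: 21.52
position: [0.4666, -0.1487, 0.0978]
tool_rot: [-0.196, 0.981, 0.001, -0.0]
ft_force: [-2.1, 6.3, 0.0]
grip_width: 0.0346
grip_force: 3.1
time: 21.6
position: [0.4666, -0.1487, 0.0978]
tool_rot: [-0.196, 0.981, 0.001, -0.0]
ft_force: [-1.5, 6.7, 0.2]
grip_width: 0.0349
grip_force: 3.1
t 21.6 p [ 0.4666 -0.1487  0.0978] yaw -157.42 q6 -2.5 F [-1.5   6.74  0.18] w 0.0349 gf 3.1
R 0.1528 ang 202.33
```

The tangential force is about 6.6 N, on target. Now I'll return the lever to its rest stop.

```bash
python3 -m pendant '[{"jaw":0.4,"linear":[0,0.8,0],"twist":3},{"jaw":0.4,"linear":[-0.04,1.05,0],"twist":4},{"jaw":0.4,"linear":[-0.08,1.57,0],"twist":6},{"jaw":0.4,"linear":[-0.08,1.57,0],"twist":6},{"jaw":0.4,"linear":[-0.08,1.57,0],"twist":6},{"jaw":0.4,"linear":[-0.08,1.57,0],"twist":6},{"jaw":0.4,"linear":[-0.08,1.57,0],"twist":6},{"jaw":0.4,"linear":[-0.08,1.57,0],"twist":6},{"jaw":0.4,"linear":[-0.08,1.57,0],"twist":6},{"jaw":0.4,"linear":[-0.05,1.05,0],"twist":4},{"jaw":0.4,"linear":[0,0,0],"twist":0}]'
python3 to.py
```

```text
time: 22.52
position: [0.4784, -0.0157, 0.0985]
tool_rot: [0.261, 0.965, -0.0, 0.003]
ft_force: [0.4, 0.1, -0.2]
grip_width: 0.0349
grip_force: 0.0
t 22.52 p [ 0.4784 -0.0157  0.0985] yaw 149.7 q6 -1.31 F [ 0.4   0.07 -0.22] w 0.0349 gf 0.0
R 0.1496 ang 149.98
```

```bash
python3 -m pendant '[{"jaw":0.4,"linear":[0.1,1.05,0],"twist":4},{"jaw":0.4,"linear":[0,1.05,0],"twist":4},{"jaw":0.4,"linear":[0,0,0],"twist":0}]'
python3 -m pendant '[{"jaw":0.4,"linear":[0,0.4,0],"twist":1.5},{"jaw":0.4,"linear":[0,0,0],"twist":0}]'
python3 -m pendant '[{"jaw":0.4,"linear":[0,0.2,0],"twist":0.7},{"jaw":0.4,"linear":[0,0,0],"twist":0}]'
python3 -m pendant '[{"jaw":0.4,"linear":[0,0.15,0],"twist":0.5},{"jaw":0.4,"linear":[0,0,0],"twist":0}]'
python3 to.py
```

```text
time: 22.77
position: [0.4884, 0.0017, 0.0985]
tool_rot: [0.327, 0.945, 0.0, 0.003]
ft_force: [-0.6, 0.2, -0.6]
grip_width: 0.0348
grip_force: 0.0
time: 22.93
position: [0.4896, 0.0043, 0.0982]
tool_rot: [0.339, 0.941, -0.0, 0.001]
ft_force: [-0.1, 0.2, 0.0]
grip_width: 0.0348
grip_force: 0.0
time: 23.1
position: [0.4901, 0.0059, 0.0981]
tool_rot: [0.346, 0.938, -0.0, 0.0]
ft_force: [0.2, -0.4, 0.3]
grip_width: 0.0343
grip_force: 0.0
time: 23.27
position: [0.4909, 0.0073, 0.0981]
tool_rot: [0.35, 0.937, -0.0, 0.0]
ft_force: [-0.1, -0.5, 0.5]
grip_width: 0.0344
grip_force: 0.3
t 23.27 p [0.4909 0.0073 0.0981] yaw 139.03 q6 -1.07 F [-0.15 -0.51  0.51] w 0.0344 gf 0.3
R 0.1526 ang 140.07
```

```bash
python3 -m pendant '[{"jaw":0.4,"linear":[0,0.2,0],"twist":0.5},{"jaw":0.4,"linear":[0,0,0],"twist":0}]'
python3 -m pendant '[{"jaw":0.4,"linear":[0,0.15,0],"twist":0.2},{"jaw":0.4,"linear":[0,0,0],"twist":0}]'
```

```text
time: 23.43
position: [0.4922, 0.0092, 0.098]
tool_rot: [0.354, 0.935, 0.0, 0.0]
ft_force: [-0.6, -0.5, -0.5]
grip_width: 0.0347
grip_force: 0.2
time: 23.6
position: [0.4927, 0.0098, 0.098]
tool_rot: [0.355, 0.935, -0.001, -0.0]
ft_force: [-1.9, -3.7, 1.3]
grip_width: 0.0347
grip_force: 2.1
```

The lever is against its rest stop (4 N). Back off, open and lift clear.

```bash
python3 -m pendant '[{"jaw":0.4,"linear":[0,-0.7,0],"twist":0},{"jaw":1,"linear":[0,0,0],"twist":0},{"jaw":1,"linear":[0,0,0],"twist":0},{"jaw":1,"linear":[0,0,0],"twist":0},{"jaw":1,"linear":[0,0,0],"twist":0},{"jaw":1,"linear":[0,0,0],"twist":0},{"jaw":1,"linear":[0,0,-2],"twist":0},{"jaw":1,"linear":[0,0,-4],"twist":0},{"jaw":1,"linear":[0,0,-4],"twist":0},{"jaw":1,"linear":[0,0,-3],"twist":0},{"jaw":1,"linear":[0,0,0],"twist":0}]'
python3 -m pendant '[{"jaw":1,"linear":[0,-4,0],"twist":0},{"jaw":1,"linear":[0,-4,0],"twist":0},{"jaw":1,"linear":[0,-4,0],"twist":0},{"jaw":1,"linear":[0,-4,0],"twist":0},{"jaw":1,"linear":[0,-4,0],"twist":0},{"jaw":1,"linear":[0,0,0],"twist":0},{"jaw":1,"linear":[0,0,0],"twist":0}]'
python3 - <<'E'
from h import *; from fr import *
for n in('top','side'):
    c=cam(n); C=cl(pts(c)); cv2.imwrite(f'pics/{n}7.png',cv2.resize(c['color'][130:270,220:400],(771,600)))
    m=(C[...,2]>.059)&(C[...,2]<.07)&(C[...,1]>.077)&(C[...,1]<.215)&(abs(C[...,0]-.026)<.022)
    q=C[m]; print(n,m.sum(),np.percentile(q[:,1],[1,50,99]).round(4))
    m=(C[...,2]>.03)&(C[...,2]<.055)&(C[...,1]>.06)&(C[...,1]<.105)&(abs(C[...,0]-.026)<.03); print('shoe',np.percentile(C[m],[2,50,98],axis=0)[:,1].round(4))
    m=(C[...,2]>.1)&(C[...,2]<.135)&(C[...,0]<-.1)&(C[...,0]>-.16)&(C[...,1]<.13)&(C[...,1]>.03); g=C[m].mean(0); print('grip',g,m.sum(),np.degrees(np.arctan2(g[1],-g[0])))
E
python3 to.py
```

```text
time: 24.52
position: [0.4924, 0.0045, 0.234]
tool_rot: [0.355, 0.935, 0.001, 0.007]
ft_force: [0.7, -0.7, 0.4]
grip_width: 0.0855
grip_force: 0.0
time: 25.1
position: [0.3543, -0.1458, 0.2277]
tool_rot: [0.358, 0.934, 0.0, -0.0]
ft_force: [-0.5, -0.2, 0.3]
grip_width: 0.0871
grip_force: 0.0
top 471 [0.0932 0.1438 0.202 ]
shoe [0.062  0.083  0.1008]
grip [-0.12834528  0.07672447  0.12373538] 60 30.870870679889293
side 593 [0.0962 0.1492 0.2053]
shoe [0.0604 0.0774 0.1036]
grip [-0.12964526  0.08339078  0.11922088] 122 32.750046630438874
t 25.2 p [ 0.3557 -0.1442  0.2278] yaw 138.3 q6 -1.52 F [0.17 0.16 0.12] w 0.0868 gf 0.0
R 0.2578 ang 191.99
```

View pics/side7.png

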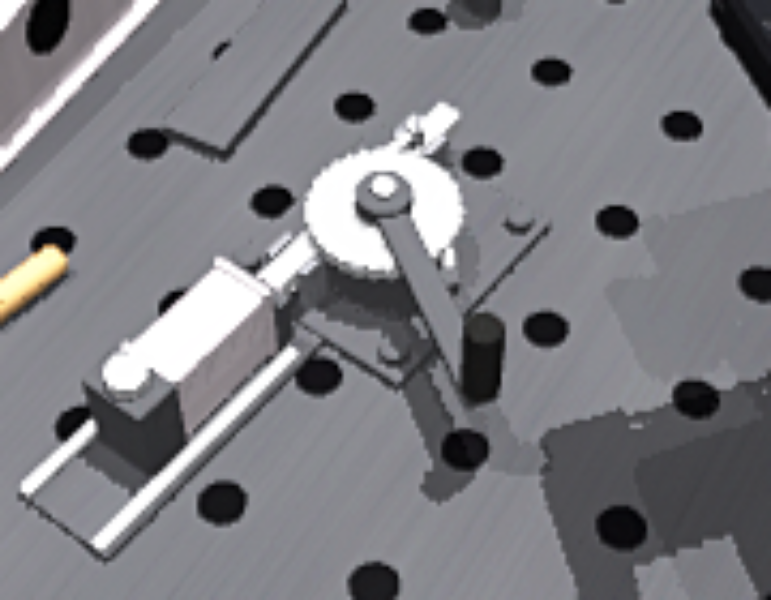

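The section is pressed against the stop block at (135,430), the lever is at its rest stop with the grip at (483,360), and the robot is clear of everything.

```bash
python3 -c "
from rig import robot
print(robot.hand_in())"
```

```text
the job is handed in; nothing more can be done
None
```

I handed the job in at about 25 s: the section stands in the channel, gripped against the stop by pumping to about 6.6 N at the grip, and the lever is back at its rest stop and released. The clamping left after the return was not measured; I estimate 36–40 N.

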